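# Turn a bone-and-horn plaque over on the turn-over chute

### The arm

A 7-joint arm with a two-finger parallel gripper is mounted at the origin on a cart in front of the work surface, level with it; the furniture and walls round the work are solid. World frame = base frame: x ahead of the robot, y to its left, z up, the work surface at z = 0. Lengths are in m, angles in rad, forces in N, time in s.
With the tool pointing down it reaches from about 0.425 to 0.875 m from the base axis. Payload 4.7 kg.
Tool frame: the origin (TCP) lies midway between the tips of the shut fingers; the grasp point (between the pads) lies 19 mm behind it; x points along the fingers, z is the direction in which the jaws open and shut, and the axes are right-handed (so a half turn about x gives the same grasp; the last joint's range is limited). The gripper opens to 87 mm and grips with 3 to 60 N. Pads are 19 mm wide; open, the fingers measure 117 mm over their backs; the gripper's body (75 mm by 190 mm) begins 51 mm behind the grasp point.
Start: joints at [-1.119, 0.321, -0.07, 1.45, 0.023, 1.371, -0.057], TCP at [0.276, 0.589, 0.223] pointing down, gripper open.
Joint ranges: [-2.86, 2.86], [-0.3, 2.09], [-1.38, 1.24], [0.06, 2.45], [-1.56, 4.7], [0.09, 2.05], [-2.69, 2.69]. Speed limits (rad/s): [2.57, 2.57, 3.14, 3.14, 3.14, 3.14, 3.14].

### API

Orientations are given as a rotation vector (axis times angle).
In Python, from bench import ctrl, vision, close_job gives the robot as it stands. The module is installed in compiled form; this text tells all that it offers.
- The arm moves only by the tool servo_tool, never from a script. Its argument "commands" is a list that holds one entry, the list of rows, each a list of 7 numbers: the turn, a rotation vector about the tool's x, y, z in degrees, then the shift along the tool's x, y, z in mm, then the finger opening in mm, from 0 to 87. In form: [[[wx, wy, wz, x, y, z, grip], ...]]. A call has 1 to 5 rows; each row is the pose to reach, as a shift and turn from the pose commanded when the call began, along the tool's axes at that moment; what a row does not reach only later rows make up. A row lasts 1/8 s, in which the tool goes at most 62.5 mm and 10.7 degrees, less where a joint would pass 70% of its speed; a pose out of reach is approached as far as the arm can. A call with a gripper value outside its range is refused whole. The fingers move at their own pace and stop on an object; "newtons" is the grip in N (left out, the last holds). Time passes only in rows, so rows that repeat a pose let the fingers close. It gives the time, the measured TCP pose, the force and the opening at its end, in the units of the state.
- ctrl.get_state(): the state, without advancing time (a new reading comes with each control period).
- vision.get_image(name): name is "scene" or "side" or "wrist"; returns the picture (400x640x3 uint8, red, green, blue); there is no depth.
- vision.camera_info(name): a dict with "fov_y" (degrees; the focal length in pixels is half the picture's height over the tangent of half this angle, whatever the lens; pixels are square), "cx", "cy" (the principal point, pixels), "dist" ([k1, k2, p1, p2, k3] as OpenCV has them; the pictures are not rectified), "pose" (4x4, takes a point from camera to world coordinates). Camera axes: x right, y down, z forward; pixel columns grow to the right and rows downward; lengths in m; the calibration is good to about 2 mm. A picture is of the moment at which its call begins: read the wrist's pose just before it. camera_info takes no time and is no camera call; for the wrist camera it gives the pose at the moment of the call.
- close_job(): hands the job in, once; it reports no verdict.
The state is a dict: "time": time; "joint_positions": joint angles; "qd": joint speeds; "joint_torque": joint torques, N m; "position": TCP position; "tool_rot": TCP orientation; "ft_force": force on the tool from outside, world axes, zero at the start; "torque": the same for the moment, N m; "grip_width": opening from 0.0 (shut) to 1.0 (fully open).
Only numpy, scipy, OpenCV 4.12 (cv2) and the standard library are available. Lean on these libraries where they do the work, as an engineer would, in place of code of your own. Each camera call takes 0.05 s, during which the arm holds its last target. There are 200 camera calls.

### The job

The pale side of the bone-and-horn plaque on the turn-over chute is finished and the dark side is to be sanded next. Draw the chute's stop bolt fully back by its black knob, then ease the plaque slowly along the deck with the fingers, without lifting it, until it is just past its balance on the lip, and take the fingers away so that it topples over freely and lies flat on the cork floor of the tray with its dark side up. Leave the other things on the bench where they are.

Things in the scene. Friction and masses are not known exactly. Their poses are not given: they have to be found in the camera images.
- turnover_chute: plywood turn-over chute screwed to the bench, 352 long x 112 wide x 152 high (mm). Origin at the top of the rear bench board (5 mm above z = 0, the front board), under the middle of the lip; +x is the way plaques travel (deck, lip, tray), +y points to the side with the bolt's knob. The grey deck, flat, top at z = 140 in this frame, runs from x = -190 (open rear end) to the lip at x = 0
- lip (a point): middle of the lip's steel top edge, 140 mm over the chute's origin; chute's axes. The lane is 76 mm wide (y = -38 to 38) between cheeks 12 mm thick and 12 mm above the deck, which end 32 mm beyond the lip. A plaque eased at 0.03 to 0.10 m/s until its middle is 3 to 10 mm past the lip, and let go, topples and turns over; fingers kept against its tail hold it back, and a hard shove lands it unturned
- tray (a point): point on the tray's cork floor, 25 mm beyond the lip (x = 25, z = 23 mm in the chute's frame; chute's axes). The floor slopes 18 degrees down towards the deck, from height 56 at x = 125 to 10 at x = -16 (a recess under the lip), between side boards and an end board 90 mm high, open above. The middle of a turned plaque comes to lie within about 20 mm of this point
- stop_bolt (a joint): travel of the steel stop bolt (m), a 10 x 8 mm bar across the lane just above the deck, its middle 12 mm before the lip: near 0 it reaches 40 mm into the lane and blocks the plaque, at 0.045 (end of travel) it is fully drawn back out of the lane. It slides along the chute's +y (outward) against about 1.5 N of friction and stays where it is left
- bolt_knob (a point): middle of the bolt's upright black round knob, 17 mm in diameter, 32 mm tall (from 16 mm below to 16 mm above this point), which travels with the bolt; with the bolt shut it stands 28 mm outside the cheek (at x = -12, y = 78, z = 170 mm in the chute's frame). Free space around it: grip or push it from above
- plaque: the flat plaque to be turned, 75 long (its x) x 56 wide (its y) x 9 thick (mm), about 65 g: pale bone on one side, near-black horn on the other, four small brass pins. Origin at the centre of the dark side; z points out of the pale side. It starts on the chute's deck, pale side up, its length roughly along the lane
- plaque_mid (a point): centre of that plaque, midway through its thickness
- turned_1: lower one of two plaques already turned, stacked dark side up on the bench to the left; bystander, same size as the plaque
- turned_2: upper one of these two turned plaques; bystander
- sanding_block: wooden sanding block, 45 x 88 x 26 mm, on the bench; bystander
- bone_blank_2: small sawn bone blank, 18 x 70 x 16 mm, on the bench; bystander
- horn_foot_1: black oval horn disc, 47 x 60 x 12 mm, on the bench; bystander
- slate_hone: blue-grey slate hone, 34 x 91 x 11 mm, on the bench; bystander
- bangle_1: pale bone bangle, 82 mm across, 11 mm thick, on the bench; bystander
- waiting_1: lower one of two plaques waiting their turn, stacked pale side up on the bench to the right; bystander
- waiting_2: upper one of these two waiting plaques; bystander

How it is judged:
On the way:
1. the stop bolt is drawn fully back while the plaque still lies on the deck (value of joint stop_bolt above 0.038 m and z of plaque_mid in the frame of turnover_chute above 0.138 m and angle between plaque's own z axis and vertical below 0.15 rad), for 0.2 s.
At the end, for the whole second after the job is handed in: The plaque lies at rest on the tray's cork floor, between its side boards, dark side up (its z axis at least 152 degrees from straight up; lying flat on the slope it reads about 162), and the stop bolt is still drawn back at least 38 mm (angle between plaque's own z axis and vertical above 2.65 rad and x of plaque_mid in the frame of turnover_chute between 0.005 and 0.1 m and y of plaque_mid in the frame of turnover_chute between -0.03 and 0.03 m and z of plaque_mid in the frame of turnover_chute below 0.065 m and linear speed of plaque below 0.02 m/s and value of joint stop_bolt above 0.038 m); the robot touches nothing.
It fails at once if the plaque is lifted more than 20 mm off the deck (z of plaque_mid in the frame of turnover_chute above 0.165 m).
It fails at once if a bystander is moved by more than 20 mm (distance of any of turned_1, turned_2, sanding_block, bone_blank_2, horn_foot_1, slate_hone, bangle_1, waiting_1, waiting_2 from where it was at the start of the episode above 0.02 m).
It also fails if it takes over 48 s, if anything falls off the work surface, if the arm or the gripper's body presses on something with over 40 N, if the wrist force passes 120 N, or if a joint passes its speed limit or range.

## Working session

There is one attempt and no reset: what is moved stays moved. The work goes in short steps, Python scripts to look and compute and a tool call to move; the robot and the scene stay as the last step left them, time stands still between calls to the robot, and variables do not carry over. Pictures are saved under pics/ and viewed, about 8 in all and at most 12, crops included, and the job is handed in when it is done.

Besides the shell and the picture viewer there is one more tool, called as a command line: name --argument value ..., lists and objects as JSON in quotes. servo_tool: Moves the arm, as the interface text tells. Its arguments: {"type":"object","properties":{"commands":{"type":"array"},"newtons":{"type":"number"}},"required":["commands"]}

```bash
mkdir -p pics
cat > h.py <<'E'
import numpy as np, cv2
from bench import ctrl, vision
from scipy.spatial.transform import Rotation as R
def K(n):
    i=vision.camera_info(n); f=200/np.tan(np.radians(i['fov_y']/2))
    return np.array([[f,0,i['cx']],[0,f,i['cy']],[0,0,1]]),np.array(i['dist'],float),np.array(i['pose'])
def ray(n,uv):
    k,d,T=K(n); p=cv2.undistortPoints(np.array(uv,float).reshape(-1,1,2),k,d)[:,0]
    D=np.c_[p,np.ones(len(p))]@T[:3,:3].T; return T[:3,3],D
def onz(n,uv,z):
    o,D=ray(n,uv); return o+D*((z-o[2])/D[:,2])[:,None]
def proj(n,P):
    k,d,T=K(n); W=np.linalg.inv(T); return cv2.projectPoints(np.array(P,float).reshape(-1,1,3),cv2.Rodrigues(W[:3,:3])[0],W[:3,3],k,d)[0][:,0]
def shot(n,f):
    im=vision.get_image(n)[:,:,::-1].copy(); cv2.imwrite('pics/'+f,im); return im
E
python3 - <<'E'
from h import *
s=ctrl.get_state();print(s['time'],s['position'],s['tool_rot'],s['grip_width'])
a=shot('scene','s0.png');b=shot('side','d0.png')
for n in('scene','side'):print(n,np.round(K(n)[2],3).tolist(),K(n)[0][0,0])
E
```

```text
0.0 [0.27536365 0.58818305 0.22146567] [-0.88209865  1.38664272  0.88030962] 0.9990723950478563
scene [[0.644, -0.448, 0.62, -0.189], [-0.765, -0.385, 0.517, -0.581], [0.007, -0.807, -0.591, 0.792], [0.0, 0.0, 0.0, 1.0]] 383.48667140755214
side [[0.969, -0.122, 0.214, 0.158], [-0.245, -0.567, 0.786, -1.205], [0.025, -0.814, -0.58, 0.993], [0.0, 0.0, 0.0, 1.0]] 488.21507162498347
```

View pics/s0.png

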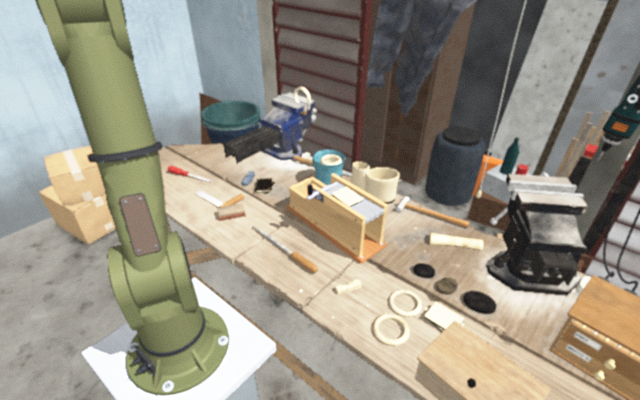

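View pics/d0.png

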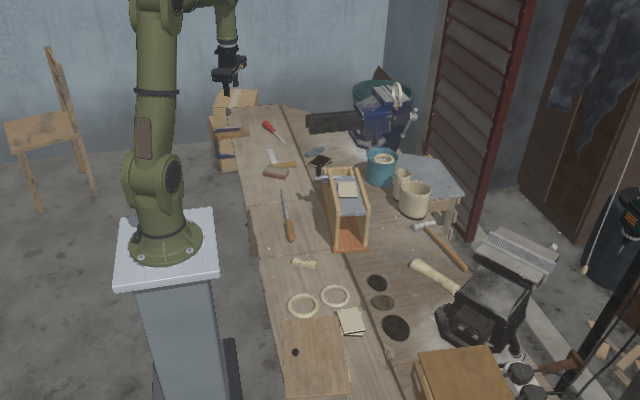

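The chute shows at scene (340,215) and side (348,210), with the pale plaque on its grey deck. I'll enlarge both.

Run:
```python
import cv2,numpy as np
a=cv2.imread('pics/s0.png')[165:265,280:400];b=cv2.imread('pics/d0.png')[150:260,305:385]
a=cv2.resize(a,None,fx=4,fy=4,interpolation=2);b=cv2.resize(b,None,fx=4,fy=4,interpolation=2)
c=np.zeros((440,800,3),np.uint8);c[:400,:480]=a;c[:,480:]=b
cv2.imwrite('pics/c0.png',c)
```

```text
(no output)
```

View pics/c0.png

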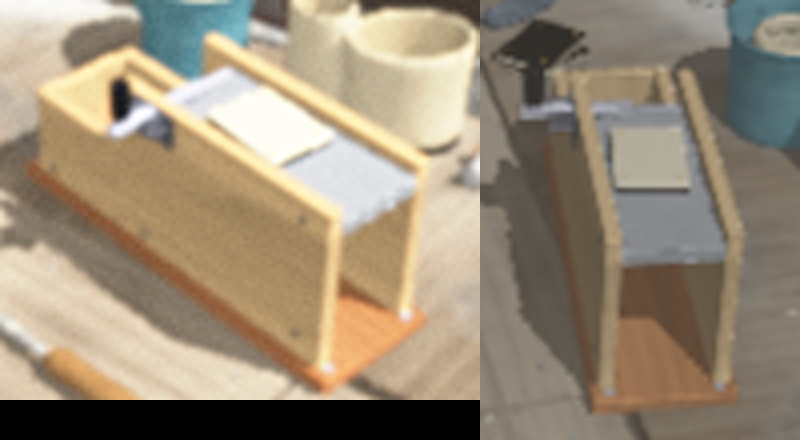

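```bash
cat > fit.py <<'E'
from h import *
from scipy.optimize import least_squares
def C(p,P): # chute->world, p=(x,y,yaw)
    c,s=np.cos(p[2]),np.sin(p[2]); P=np.atleast_2d(P)/1000
    return np.c_[p[0]+c*P[:,0]-s*P[:,1],p[1]+s*P[:,0]+c*P[:,1],P[:,2]+.005]
def toC(p,W):
    c,s=np.cos(p[2]),np.sin(p[2]); d=np.atleast_2d(W)-[p[0],p[1],.005]
    return np.c_[c*d[:,0]+s*d[:,1],-s*d[:,0]+c*d[:,1],d[:,2]]*1000
E
python3 - <<'E'
from fit import *
sc=lambda u,v:(280+u/4,165+v/4); sd=lambda u,v:(305+(u-480)/4,150+v/4)
M=[('scene',sc(340,210),(-190,44,152)),('scene',sc(423,158),(-190,-44,152)),('scene',sc(122,98),(-12,78,170)),
('side',sd(612,240),(-190,44,152)),('side',sd(733,232),(-190,-44,152)),('side',sd(590,410),(-190,56,0)),('side',sd(737,402),(-190,-56,0)),
('scene',sc(325,388),(-190,56,0)),('scene',sc(425,320),(-190,-56,0))]
f=lambda p:np.concatenate([proj(n,C(p,P))[0]-np.array(u) for n,u,P in M])
r=least_squares(f,[.6,.1,1.57],loss='soft_l1');print(r.x,np.round(r.fun.reshape(-1,2),1).tolist())
np.save('p.npy',r.x)
for n,fn,q in(('scene',sc,[(210,110),(260,88),(333,132),(280,165)]),('side',sd,[(613,127),(684,125),(689,188),(614,188)])):
    print(toC(r.x,onz(n,[fn(*a) for a in q],.154)).round(1).tolist())
print(C(r.x,[[-12,78,170],[0,0,140]]))
s=ctrl.get_state();Rm=R.from_rotvec(s['tool_rot']).as_matrix();print(Rm.round(3))
k,d,T=K('wrist');print(np.round(np.linalg.inv(np.r_[np.c_[Rm,s['position']],[[0,0,0,1]]])@T,3),k[0,0],d)
E
```

```text
[0.56538242 0.02599447 1.44913346] [[0.8, 1.3], [1.2, 1.0], [1.2, 0.7], [0.4, 0.1], [0.6, 0.3], [-0.4, -2.0], [-0.7, -2.5], [-2.1, -0.1], [-2.1, -0.9]]
[[-38.9, 20.7, 149.0], [-43.3, -27.1, 149.0], [-118.4, -25.3, 149.0], [-120.3, 31.6, 149.0]]
[[-43.7, 21.3, 149.0], [-45.8, -33.9, 149.0], [-128.3, -22.1, 149.0], [-123.2, 33.1, 149.0]]
[[0.48650262 0.02354948 0.175     ]
 [0.56538242 0.02599447 0.145     ]]
[[-0.001 -0.906  0.424]
 [-0.002  0.424  0.906]
 [-1.    -0.    -0.002]]
[[ 0.001 -0.298  0.955 -0.163]
 [-0.    -0.955 -0.298  0.082]
 [ 1.     0.    -0.001 -0.   ]
 [ 0.     0.     0.     1.   ]] 347.23946863037366 [-0.07315761  0.          0.          0.          0.        ]
```

The rough fit puts the chute at (0.565, 0.026) with yaw about 83°. The plaque lies near x = -82 and the knob is on the robot's side. Next I move over it for an accurate wrist view.

```bash
cat >> fit.py <<'E'
def rel(p,P,yaw=0):
    """turn(deg), shift(mm) from measured pose to chute point P (mm), jaws along chute y, camera ahead"""
    s=ctrl.get_state();Rm=R.from_rotvec(s['tool_rot']); a=p[2]+np.radians(yaw)
    x=np.array([0,0,-1.]);z=np.array([np.sin(a),-np.cos(a),0]);y=np.cross(z,x)
    Rt=R.from_matrix(np.c_[x,y,z])
    print('t',round(s['time'],2),'chute',toC(p,s['position']).round(1),'turn',(Rm.inv()*Rt).as_rotvec(degrees=True).round(2),'shift',(Rm.inv().apply(C(p,P)[0]-s['position'])*1000).round(1),'F',np.round(s['ft_force'],1),'w',round(s['grip_width']*87,1))
E
python3 -c "
from fit import *
p=np.load('p.npy');rel(p,(-12,20,300))"
```

```text
t 0.1 chute [[522.9 356.  216.6]] turn [ 7.189e+01 -8.000e-02  7.000e-02] shift [ -82.7 -485.7 -404. ] F [ 0.3 -0.1 -0.6] w 87.0
```

servo_tool --commands '[[[4, 0, 0, -20, -25, -20, 40], [10, 0, 0, -50, -65, -55, 40], [17, 0, 0, -75, -110, -90, 40], [24, 0, 0, -83, -155, -128, 40], [31, 0, 0, -83, -200, -166, 40]]]'

```text
time: 0.72
position: [0.3872, 0.3519, 0.3063]
tool_rot: [-0.46, 1.52, 0.461]
ft_force: [1.8, 0.4, -0.1]
grip_width: 0.524
```

```bash
python3 -c "
from fit import *
p=np.load('p.npy');rel(p,(-12,20,300))"
```

```text
t 0.72 chute [[301.9 216.4 301.3]] turn [40.65  0.08 -0.05] shift [   1.1 -366.1  -55.5] F [ 1.8  0.4 -0.1] w 45.6
```

servo_tool --commands '[[[8, 0, 0, 0, -45, -7, 40], [16, 0, 0, 0, -95, -14, 40], [24, 0, 0, 0, -145, -22, 40], [32, 0, 0, 0, -195, -30, 40], [40.7, 0, 0, 0, -245, -37, 40]]]'

```text
time: 1.35
position: [0.4926, 0.128, 0.3053]
tool_rot: [0.097, 1.569, -0.097]
ft_force: [0.5, 0.4, 0.6]
grip_width: 0.461
```

```bash
python3 -c "
from fit import *
p=np.load('p.npy');rel(p,(-12,20,300))"
```

```text
t 1.35 chute [[ 92.4  84.6 300.3]] turn [-0.09 -0.01 -0.01] shift [   0.3 -104.3   64.8] F [0.5 0.4 0.6] w 40.1
```

servo_tool --commands '[[[0, 0, 0, 0, -40, 25, 40], [0, 0, 0, 0, -80, 50, 40], [0, 0, 0, 0, -104, 65, 40], [0, 0, 0, 0, -104, 65, 40], [0, 0, 0, 0, -104, 65, 40]]]'

```text
time: 1.98
position: [0.5442, 0.0198, 0.3052]
tool_rot: [0.093, 1.57, -0.092]
ft_force: [0.2, -0.3, 0.8]
grip_width: 0.464
```

```bash
python3 -c "
from fit import *
p=np.load('p.npy');rel(p,(-12,20,300))
a=shot('wrist','w0.png');k,d,T=K('wrist');np.savez('w0.npz',T=T)
cv2.imwrite('pics/w0b.png',cv2.resize(a,(800,500),interpolation=2))
q=[(-12,78,170),(0,38,140),(0,-38,140),(32,50,152),(32,38,152),(32,-38,152),(-12,0,148)];print([(n,b) for n,b in zip(q,(proj('wrist',C(p,q))*1.25).round().tolist())])"
```

```text
t 1.98 chute [[ -8.7  20.3 300.2]] turn [ 0.25 -0.06 -0.03] shift [ 0.2 -3.3  0.3] F [ 0.2 -0.3  0.8] w 40.3
[((-12, 78, 170), [316.0, 238.0]), ((0, 38, 140), [375.0, 212.0]), ((0, -38, 140), [475.0, 213.0]), ((32, 50, 152), [357.0, 172.0]), ((32, 38, 152), [374.0, 172.0]), ((32, -38, 152), [480.0, 173.0]), ((-12, 0, 148), [425.0, 231.0])]
```

View pics/w0b.png

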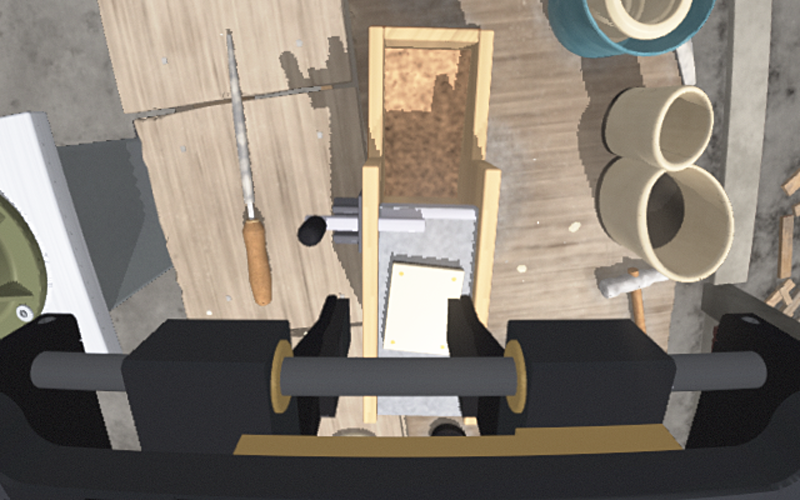

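The wrist view shows the lip at about (380–477, 207), the knob at (312,230), the bar across the lane at row 226 and the plaque with its corners around (392,261) and (463,268). I'll enlarge it to measure.

```bash
python3 -c "
import cv2
a=cv2.imread('pics/w0.png')[120:290,230:410]
cv2.imwrite('pics/w0c.png',cv2.resize(a,None,fx=3.5,fy=3.5,interpolation=2))"
```

```text
(no output)
```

View pics/w0c.png

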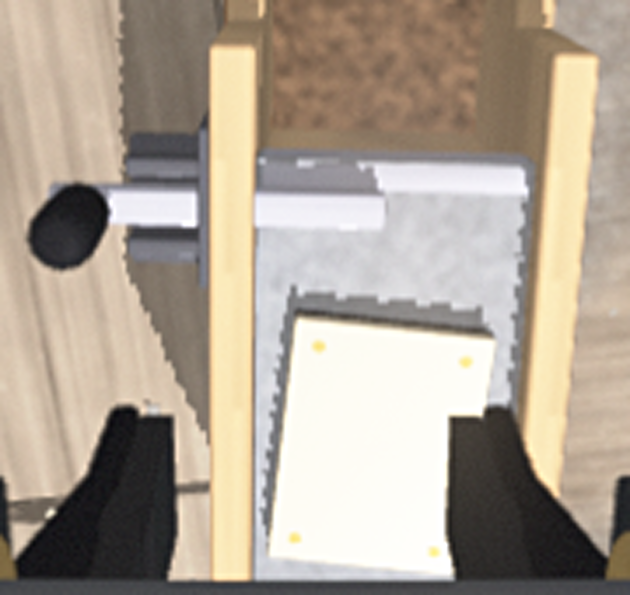

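```bash
python3 - <<'E'
from fit import *
T=np.load('w0.npz')['T']
import h
k,d,_=K('wrist')
h.K=lambda n:(k,d,T)
c=lambda u,v:(230+u/3.5,120+v/3.5)
M=[(c(210,46),(32,50,152)),(c(257,46),(32,38,152)),(c(555,56),(32,-38,152)),(c(598,57),(32,-50,152)),(c(527,167),(0,-38,140)),(c(265,160),(0,38,140)),(c(64,233),(-12,78,186)),(c(252,578),(-150,38,152))]
M2=M[:-1]
f=lambda p:np.concatenate([proj('wrist',C(p,P))[0]-np.array(u) for u,P in M2])
r=least_squares(f,[.56,.02,1.45],loss='soft_l1');p=r.x
print(p,np.round(r.fun.reshape(-1,2)*3.5,1).tolist());np.save('p.npy',p)
print('plaque',toC(p,onz('wrist',[c(298,315),c(495,335),c(268,555),c(463,575)],.154)).round(1).tolist())
print('bar tip, knob',toC(p,onz('wrist',[c(383,190),c(383,228)],.154)).round(1).tolist(),toC(p,onz('wrist',[c(64,233)],.191)).round(1))
print('finger tips chute, tcp',toC(p,ctrl.get_state()['position']))
import importlib
E
python3 -c "
from fit import *
p=np.load('p.npy');rel(p,(-12,78,200))"
```

```text
[0.56830995 0.0291029  1.4137429 ] [[-1.6, -4.1], [-1.5, -2.3], [-2.1, 0.5], [1.4, 1.7], [6.2, 1.6], [-10.9, -2.8], [12.2, 7.7]]
plaque [[-41.6, 24.4, 149.0], [-45.3, -30.1, 149.0], [-116.6, 30.4, 149.0], [-121.1, -27.4, 149.0]]
bar tip, knob [[-5.5, 3.2, 149.0], [-16.0, 2.6, 149.0]] [[-10.2  80.9 186. ]]
finger tips chute, tcp [[-12.47341885  22.46650768 300.26312063]]
t 2.02 chute [[-12.5  22.5 300.3]] turn [ 2.34 -0.05 -0.04] shift [100.3   2.7 -55.4] F [-0.4 -0.2 -0.3] w 40.4
```

Run:
```python
from fit import *
import h
T=np.load('w0.npz')['T']; K0=h.K; k,d,_=K0('wrist')
h.K=lambda n:(k,d,T) if n=='wrist' else K0(n)
c=lambda u,v:(230+u/3.5,120+v/3.5)
M=[(c(210,46),(32,50,152)),(c(257,46),(32,38,152)),(c(555,56),(32,-38,152)),(c(598,57),(32,-50,152)),(c(527,167),(0,-38,140)),(c(64,233),(-12,78,186))]
L=[(c(211,578),50),(c(252,578),38),(c(525,420),-38),(c(560,480),-50),(c(211,300),50),(c(256,300),38)]
W=onz('wrist',[l[0] for l in L],.157);Y=np.array([l[1] for l in L])
def f(p): return np.r_[np.concatenate([toC(p,onz('wrist',[u],P[2]/1000+.005))[0,:2]-P[:2] for u,P in M]),toC(p,W)[:,1]-Y]
r=least_squares(f,[.56,.02,1.45],loss='soft_l1');p=r.x
print(p,np.round(r.fun,1).tolist());np.save('p.npy',p)
print('plaque',toC(p,onz('wrist',[c(298,315),c(495,335),c(268,555),c(463,575)],.154)).round(1).tolist())
print('bar tip',toC(p,onz('wrist',[c(383,190),c(383,228)],.154)).round(1).tolist(),'knob',toC(p,onz('wrist',[c(64,233)],.191)).round(1))
sc=lambda u,v:(280+u/4,165+v/4); sd=lambda u,v:(305+(u-480)/4,150+v/4)
print([toC(p,onz(n,[u],P[2]/1000+.005))[0].round(1).tolist()+list(P) for n,u,P in [('scene',sc(340,210),(-190,44,152)),('scene',sc(423,158),(-190,-44,152)),('side',sd(612,240),(-190,44,152)),('side',sd(733,232),(-190,-44,152))]])
h.K=K0;rel(p,(-12,78,190))
```

```text
[0.56905853 0.02894347 1.43045929] [-0.1, -0.2, 0.1, -0.2, -0.4, -0.3, -0.4, 0.6, -0.2, 2.5, 3.2, 3.8, -0.4, -0.4, -0.3, 0.2, -0.5, -0.7]
plaque [[-41.1, 25.9, 149.0], [-45.7, -28.6, 149.0], [-116.1, 33.1, 149.0], [-121.5, -24.6, 149.0]]
bar tip [[-5.4, 4.1, 149.0], [-15.9, 3.6, 149.0]] knob [[ -8.8  81.8 186. ]]
[[-189.1, 41.2, 152.0, -190, 44, 152], [-187.3, -45.4, 152.0, -190, -44, 152], [-193.7, 44.9, 152.0, -190, 44, 152], [-190.8, -42.8, 152.0, -190, -44, 152]]
t 2.02 chute [[-12.   23.4 300.3]] turn [ 1.39 -0.05 -0.04] shift [110.3   1.3 -54.5] F [-0.4 -0.2 -0.3] w 40.4
```

The refined fit agrees to under 1 mm with the cheeks, and to 2–4 mm with the rear ends seen from the other cameras. The plaque is centred at (-81, 1.5) and turned about -4°. The bolt is about 4 mm open and the knob is at (-11, 82). I go to the knob.

servo_tool --commands '[[[1.4, 0, 0, 20, 2, -40, 44], [1.4, 0, 0, 60, 2, -58, 44], [1.4, 0, 0, 100, 2, -58, 44], [1.4, 0, 0, 130, 2, -58, 44], [1.4, 0, 0, 140, 2, -58, 44]]]' --newtons 12

```text
time: 2.65
position: [0.4857, 0.0287, 0.1639]
tool_rot: [0.11, 1.571, -0.111]
ft_force: [-0.4, -0.9, -0.4]
grip_width: 0.512
```

servo_tool --commands '[[[0, 0, 0, 0, 0, 0, 10], [0, 0, 0, 0, 0, 0, 10], [0, 0, 0, 0, 0, 0, 10], [0, 0, 0, 0, 0, 0, 10]]]' --newtons 12

```text
time: 3.15
position: [0.4875, 0.0278, 0.1664]
tool_rot: [0.113, 1.567, -0.111]
ft_force: [-1.5, 1.2, 2.8]
grip_width: 0.182
```

```bash
python3 -c "
from fit import *
p=np.load('p.npy');rel(p,(-11,124,160))"
```

```text
t 3.15 chute [[-12.6  80.6 161.4]] turn [-0.14  0.03 -0.05] shift [  1.4   1.5 -43.4] F [-1.5  1.2  2.8] w 15.8
```

The knob is gripped (opening 15.8 mm). I pull it out.

servo_tool --commands '[[[0, 0, 0, 0, 0, -8, 10], [0, 0, 0, 0, 0, -18, 10], [0, 0, 0, 0, 0, -28, 10], [0, 0, 0, 0, 0, -37, 10], [0, 0, 0, 0, 0, -42, 10]]]'

```text
time: 3.78
position: [0.4455, 0.0337, 0.1663]
tool_rot: [0.113, 1.566, -0.111]
ft_force: [2.2, 1.1, 4.3]
grip_width: 0.185
```

servo_tool --commands '[[[0, 0, 0, 0, 0, -1, 10], [0, 0, 0, 0, 0, -1, 10]]]'

```text
time: 4.03
position: [0.4449, 0.0338, 0.1663]
tool_rot: [0.113, 1.566, -0.111]
ft_force: [1.5, -0.3, 7.3]
grip_width: 0.191
```

```bash
python3 -c "
from fit import *
p=np.load('p.npy');rel(p,(-11,124,160))"
```

```text
t 4.03 chute [[-12.6 123.6 161.3]] turn [-0.13  0.09 -0.05] shift [ 1.3  1.6 -0.4] F [ 1.5 -0.3  7.3] w 16.6
```

servo_tool --commands '[[[0, 0, 0, 0, 0, -1, 10], [0, 0, 0, 0, 0, -2, 10], [0, 0, 0, 0, 0, -2, 10]]]'

```text
time: 4.4
position: [0.4449, 0.0338, 0.1664]
tool_rot: [0.113, 1.562, -0.112]
ft_force: [7.3, 0.1, 2.0]
grip_width: 0.186
```

```bash
python3 -c "
from fit import *
p=np.load('p.npy');rel(p,(-11,124,160))"
```

```text
t 4.4 chute [[-12.6 123.6 161.4]] turn [-0.15  0.32 -0.06] shift [ 1.4  1.6 -0.4] F [7.3 0.1 2. ] w 16.2
```

The bolt is against its end stop: force rose and it stopped moving. The knob sits at y = 123.6, against 123 expected. Now I release, rise and go behind the plaque's tail.

servo_tool --commands '[[[0, 0, 0, 0, 0, 2, 10], [0, 0, 0, 0, 0, 2, 34], [0, 0, 0, 0, 0, 2, 34], [0, 0, 0, -15, 0, 2, 34], [0, 0, 0, -60, 0, 2, 34]]]'

```text
time: 5.03
position: [0.4427, 0.0333, 0.2247]
tool_rot: [0.111, 1.573, -0.114]
ft_force: [1.4, 0.6, 0.7]
grip_width: 0.386
```

servo_tool --commands '[[[0, 0, 0, -5, -30, 25, 20], [0, 0, 0, -5, -70, 60, 20], [0, 0, 0, -5, -110, 100, 20], [0, 0, 0, -5, -136, 123, 20], [0, 0, 0, -5, -136, 123, 20]]]'

```text
time: 5.65
position: [0.5473, -0.1215, 0.2309]
tool_rot: [0.114, 1.568, -0.118]
ft_force: [-0.0, 0.6, -0.4]
grip_width: 0.23
```

```bash
python3 -c "
from fit import *
p=np.load('p.npy');rel(p,(-148,0,145))
a=shot('wrist','w1.png');k,d,T=K('wrist');np.savez('w1.npz',T=T)
cv2.imwrite('pics/w1b.png',cv2.resize(a,(800,500),interpolation=2))
q=[(-12,123,186),(0,38,140),(0,-38,140),(32,50,152),(32,-50,152),(-148,0,149)];print((proj('wrist',C(p,q))*1.25).round().tolist())"
```

```text
t 5.65 chute [[-152.     0.5  225.9]] turn [-0.41 -0.02  0.12] shift [80.9  4.1  0.5] F [-0.   0.6 -0.4] w 20.0
[[117.0, -13.0], [325.0, -22.0], [473.0, -23.0], [294.0, -99.0], [503.0, -101.0], [400.0, 255.0]]
```

View pics/w1b.png

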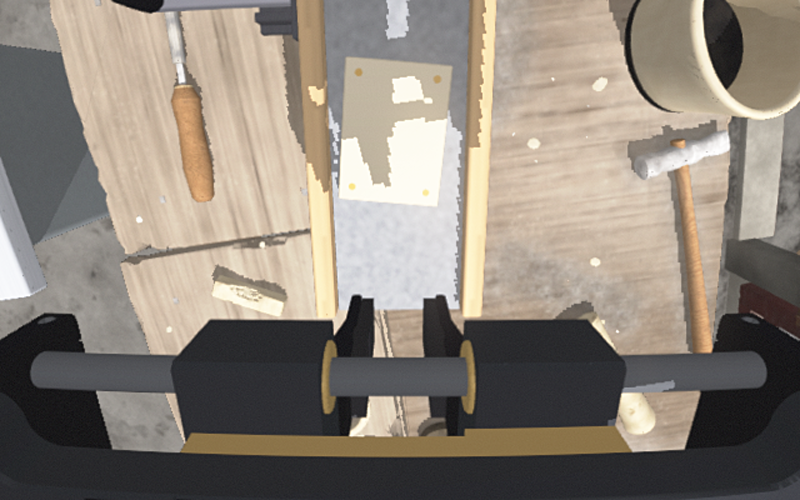

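The lane is free of the bar. The plaque's corners are at (346,57), (452,67), (438,207) and (340,198), and the fingers are centred behind it.

Run:
```python
from fit import *
import h
p=np.load('p.npy');k,d,_=K('wrist');T=np.load('w1.npz')['T'];h.K=lambda n:(k,d,T)
q=np.array([(346,57),(452,67),(438,207),(340,198)])/1.25
c=toC(p,onz('wrist',q,.154));print(c.round(1).tolist(),c.mean(0).round(1))
print('deck end',toC(p,onz('wrist',np.array([(337,308),(460,310)])/1.25,.145)).round(1))
print('cheek inner',toC(p,onz('wrist',np.array([(333,318),(327,120),(464,318),(469,100)])/1.25,.157)).round(1))
```

```text
[[-40.2, 27.6, 149.0], [-45.4, -27.2, 149.0], [-119.6, -21.4, 149.0], [-114.2, 33.6, 149.0]] [-79.9   3.1 149. ]
deck end [[-186.1   39.9  140. ]
 [-187.8  -37.7  140. ]]
cheek inner [[-187.    40.7  152. ]
 [ -71.8   38.3  152. ]
 [-187.4  -38.5  152. ]
 [ -62.   -36.2  152. ]]
```

servo_tool --commands '[[[-0.4, 0, 0, 30, 4, 0, 20], [-0.4, 0, 0, 60, 4, 0, 20], [-0.4, 0, 0, 76, 4, 0, 20], [-0.4, 0, 0, 82, 4, 0, 20], [-0.4, 0, 0, 82, 4, 0, 20]]]'

```text
time: 6.32
position: [0.5479, -0.1142, 0.1491]
tool_rot: [0.107, 1.568, -0.106]
ft_force: [-0.1, -0.1, 0.8]
grip_width: 0.23
```

```bash
python3 -c "
from fit import *
p=np.load('p.npy');rel(p,(-67,0,143.5))"
```

```text
t 6.33 chute [[-144.7    0.9  144.1]] turn [ 0.28  0.03 -0.02] shift [ 0.6 77.7  1.3] F [-0.1 -0.1  0.8] w 20.0
```

servo_tool --commands '[[[0.2, 0, 0, 0.8, 5, 0, 20], [0.2, 0, 0, 0.8, 11, 0, 20], [0.2, 0, 0, 0.8, 17, 0, 20], [0.2, 0, 0, 0.8, 23, 0, 20], [0.2, 0, 0, 0.8, 29, 0, 20]]]'

```text
time: 6.95
position: [0.5517, -0.0856, 0.1479]
tool_rot: [0.109, 1.568, -0.11]
ft_force: [-0.6, -1.4, 0.9]
grip_width: 0.231
```

servo_tool --commands '[[[0, 0, 0, 0, 6, 0, 20], [0, 0, 0, 0, 13, 0, 20], [0, 0, 0, 0, 20, 0, 20], [0, 0, 0, 0, 26, 0, 20], [0, 0, 0, 0, 30, 0, 20]]]'

```text
time: 7.58
position: [0.5558, -0.0556, 0.1477]
tool_rot: [0.109, 1.568, -0.109]
ft_force: [-0.6, -0.3, 0.5]
grip_width: 0.229
```

servo_tool --commands '[[[0, 0, 0, 0, 0, 0, 20], [0, 0, 0, 0, 0, 0, 20]]]'

```text
time: 7.82
position: [0.5556, -0.0559, 0.1476]
tool_rot: [0.11, 1.568, -0.109]
ft_force: [-0.4, -0.1, -0.2]
grip_width: 0.229
```

```bash
python3 -c "
from fit import *
p=np.load('p.npy');rel(p,(-67,0,143.5))
a=shot('wrist','w2.png');k,d,T=K('wrist');np.savez('w2.npz',T=T)
cv2.imwrite('pics/w2b.png',cv2.resize(a[0:270,200:440],None,fx=2.2,fy=2.2,interpolation=2))"
```

```text
t 7.83 chute [[-85.9   1.4 142.6]] turn [ 0.06 -0.02 -0.02] shift [-0.9 18.9  1.5] F [-0.4 -0.1 -0.2] w 19.9
```

View pics/w2b.png

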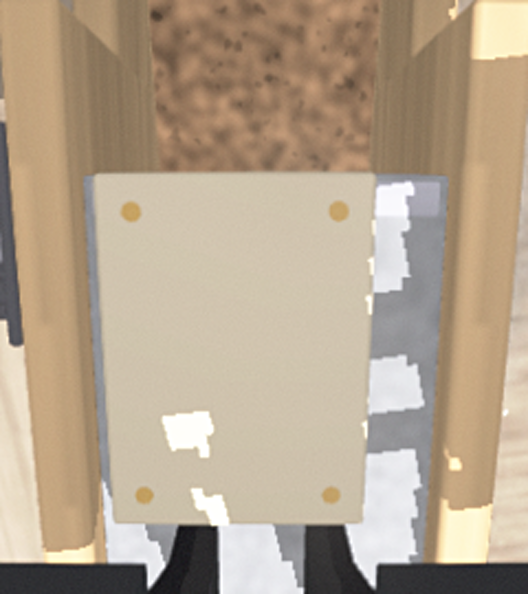

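The plaque is now square to the lane, and its front edge (row 174) is near the lip (row 177). Its corners are at (95,174), (374,174), (361,523) and (114,522).

Run:
```python
from fit import *
import h
p=np.load('p.npy');k,d,_=K('wrist');T=np.load('w2.npz')['T'];h.K=lambda n:(k,d,T)
g=lambda q:np.array(q)/2.2+[200,0]
c=toC(p,onz('wrist',g([(95,174),(374,174),(361,523),(114,522)]),.154));print(c.round(1).tolist(),c.mean(0).round(1))
print('lip R,L',toC(p,onz('wrist',g([(446,178),(88,177)]),.145)).round(1))
```

```text
[[0.5, 34.0, 149.0], [0.4, -20.7, 149.0], [-73.8, -21.0, 149.0], [-73.6, 34.2, 149.0]] [-36.6   6.6 149. ]
lip R,L [[ 1.00e-01 -3.71e+01  1.40e+02]
 [ 2.00e-01  3.73e+01  1.40e+02]]
```

The lip measures at x = 0.1. The plaque's middle is at -36.6 and its tail touches the fingers. I need 42.5 mm more at about 50 mm/s, then a prompt withdrawal backwards.

servo_tool --commands '[[[0, 0, 0, 0, 5, 0, 20], [0, 0, 0, 0, 11, 0, 20], [0, 0, 0, 0, 17.5, 0, 20], [0, 0, 0, 0, 24, 0, 20], [0, 0, 0, 0, 30.5, 0, 20]]]'

```text
time: 8.5
position: [0.5601, -0.0253, 0.1478]
tool_rot: [0.109, 1.568, -0.109]
ft_force: [-0.6, -0.3, 0.6]
grip_width: 0.229
```

servo_tool --commands '[[[0, 0, 0, 0, 6.5, 0, 20], [0, 0, 0, 0, 12.5, 0, 20], [0, 0, 0, 0, -5, 0, 20], [0, 0, 0, 0, -35, 0, 20], [0, 0, 0, 0, -60, 0, 20]]]'

```text
time: 9.12
position: [0.551, -0.0882, 0.1479]
tool_rot: [0.11, 1.568, -0.111]
ft_force: [0.2, -0.6, -0.0]
grip_width: 0.228
```

servo_tool --commands '[[[0, 0, 0, -10, -5, 0, 20], [0, 0, 0, -50, -5, 0, 20], [0, 0, 0, -100, 20, 0, 20], [0, 0, 0, -130, 50, 0, 20], [0, 0, 0, -130, 50, 0, 20]]]'

```text
time: 9.75
position: [0.5605, -0.0322, 0.2811]
tool_rot: [0.107, 1.563, -0.103]
ft_force: [0.6, 0.1, -0.2]
grip_width: 0.233
```

```bash
python3 -c "
from fit import *
p=np.load('p.npy');rel(p,(0,0,270))
a=shot('wrist','w3.png');k,d,T=K('wrist');np.savez('w3.npz',T=T)
cv2.imwrite('pics/w3b.png',cv2.resize(a[:,160:480],None,fx=1.4,fy=1.4,interpolation=2))"
```

```text
t 9.75 chute [[-6.170e+01 -1.000e-01  2.761e+02]] turn [ 0.38  0.31 -0.17] shift [ 6.3 61.7  0.3] F [ 0.6  0.1 -0.2] w 20.3
```

View pics/w3b.png

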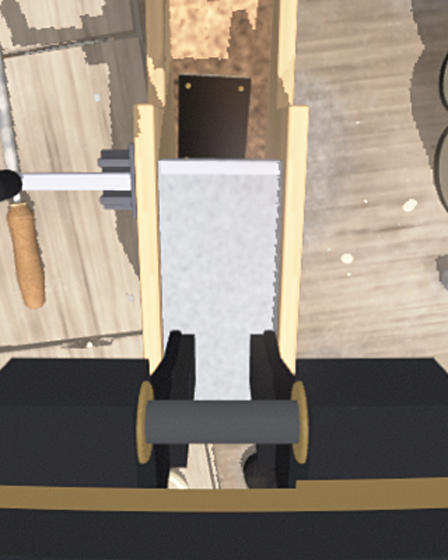

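The plaque lies dark side up on the cork with its far edge at (180–250, 77), the lane is empty and the bolt is out. One numeric check of place and rest before handing in.

servo_tool --commands '[[[0, 0, 0, 0, 0, 0, 20], [0, 0, 0, 0, 0, 0, 20], [0, 0, 0, 0, 0, 0, 20], [0, 0, 0, 0, 0, 0, 20], [0, 0, 0, 0, 0, 0, 20]]]'

```text
time: 10.42
position: [0.5586, -0.0359, 0.2777]
tool_rot: [0.11, 1.568, -0.11]
ft_force: [0.1, -0.2, 0.7]
grip_width: 0.23
```

Run:
```python
from fit import *
import h
p=np.load('p.npy');k,d,_=K('wrist');T=np.load('w3.npz')['T'];K0=h.K;h.K=lambda n:(k,d,T)
o,D=ray('wrist',np.array([(179,76),(251,79)])/1.4+[160,0])
t=np.tan(np.radians(18))
for dd in D:
    s=np.linspace(.2,.6,8001)[:,None];q=toC(p,o+s*dd);i=np.argmin(abs(q[:,2]-(23+9.5+(q[:,0]-25)*t)));print('far corner on plaque top',q[i].round(1))
h.K=K0
a=shot('wrist','w4.png').astype(float);b=shot('wrist','w5.png').astype(float);c=cv2.imread('pics/w3.png').astype(float)
r=np.s_[50:115,280:345];print('diff',abs(a-b)[r].mean(),abs(a-c)[r].mean());print(ctrl.get_state()['ft_force'])
from bench import close_job
close_job()
```

```text
far corner on plaque top [54.6 33.2 42.1]
far corner on plaque top [ 52.6 -21.9  41.5]
diff 1.912268244575937 24.620118343195266
[-0.30764603 -0.12581762  0.08451034]
the job is handed in; nothing more can be done
```

I drew the stop bolt back, tipped the plaque over the lip and handed the job in at about 10.5 s of the 48 s allowed. The last picture shows the plaque lying dark side up on the tray's cork floor.

- **Bolt:** I pulled it by the knob until it stopped against its end stop. The knob was then at y = 123.6 mm, against 123 mm expected. The last picture shows it still out of the lane.
- **Plaque:** I pushed it along the deck with two fingertips at about 50 mm/s, to about 6 mm past the lip as planned, then pulled the fingers straight back.
- **Position:** In the last check the far corners lay on the sloped floor, which puts the plaque's middle at about x = 18–20 mm and y = 6 mm, within the limits.
- **Rest:** Two final pictures 0.05 s apart differed by only 1.9 grey levels, about image noise. The earlier picture differed from them by 24.6, which proves nothing about rest because the arm was still settling about 4 mm between them.
- **Robot and bystanders:** The force reading was near zero at the end, and the fingers were about 130 mm above the deck. I did not measure the bystanders again, but the arm stayed near the chute and away from them.

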